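# Slide the painted plaque under the drawing board's spring clip

### The arm

A 6-joint arm with a two-finger parallel gripper is mounted at the origin on the work surface. World frame = base frame: x ahead of the robot, y to its left, z up, the work surface at z = 0. Lengths are in m, angles in rad, forces in N, time in s.
With the tool pointing down it reaches from about 0.325 to 0.925 m from the base axis. Payload 3.1 kg.
Tool frame: the origin (TCP) lies between the finger pads; the fingertips stand 8 mm ahead of it and the grasp point (between the pads) lies 11 mm behind it (tips_ahead is the distance from the TCP to the fingertips, in m); z points along the fingers, x is the direction in which the jaws open and shut, and the axes are right-handed (so a half turn about z gives the same grasp; the last joint's range is limited). The gripper opens to 85 mm and grips with 20 to 120 N. Pads are 22 mm wide; open, the fingers measure 114 mm over their backs; the gripper's body (76 mm by 85 mm) begins 54 mm behind the grasp point. The pads swing forward as they close: fully open they stand 13 mm farther back than shut.
Start: joints at [1.144, 0.217, 1.613, -0, 1.311, -0.112], TCP at [0.193, 0.594, 0.239] pointing down, gripper open.
Joint ranges: [-2.75, 2.75], [-0.78, 2.1], [0.31, 2.55], [-1.13, 4.27], [0.13, 2.63], [-2.58, 2.58]. Speed limits (rad/s): [2.79, 2.79, 3.14, 3.14, 3.14, 3.14].

### API

Orientations are given as a unit quaternion [x, y, z, w].
In Python, from bench import state, get_image, close_job, tips_ahead gives the robot as it stands.
- The arm moves only by the tool jog_arm, never from a script. Its argument "rows" is a list of rows, each an object of numbers: "ax", "ay", "az": the turn, a rotation vector about the tool's x, y, z in degrees; "x", "y", "z": the shift along the tool's x, y, z in cm; "gripper": the closure, from -1 (fully open) to 1 (shut), so that 0 is half open. A call has 1 to 5 rows; each row shifts and turns the commanded pose from where the row before left it, along the tool's axes as they then stand; what a row does not reach is not made up. A row lasts 1/10 s, in which the tool goes at most 50 mm and 8.59 degrees, less where a joint would pass 70% of its speed; a pose out of reach is approached as far as the arm can. A call with a gripper value outside its range is refused whole. The fingers move at their own pace and stop on an object; "grip_force" is the grip in N (left out, the last holds). Time passes only in rows, so rows that do not move let the fingers close. It gives the time, the measured TCP pose, the force and the opening at its end, in the units of the state.
- state(): the state, without advancing time (a new reading comes with each control period).
- get_image(name): name is "scene" or "top" or "wrist"; returns a dict with "frame" (384x512x3 uint8, blue, green, red), "vfov" (degrees; the focal length in pixels is half the picture's height over the tangent of half this angle, whatever the lens; pixels are square), "cx", "cy" (the principal point, pixels), "rvec" (rotation vector, rad) and "tvec" (3), from world to camera coordinates, as OpenCV has them. Camera axes: x right, y down, z forward; pixel columns grow to the right and rows downward; lengths in m; the calibration is good to about 2 mm. A picture is of the moment at which its call begins. There is no depth.
- close_job(): hands the job in, once; it reports no verdict.
The state is a dict: "time": time; "joints": joint angles; "joint_velocities": joint speeds; "joint_torque": joint torques, N m; "tcp_pos": TCP position; "orientation": TCP orientation; "force": force on the tool from outside, world axes, zero at the start; "ft_torque": the same for the moment, N m; "finger_gap": finger opening in m.
Only numpy, scipy, OpenCV 4.12 (cv2) and the standard library are available. Lean on these libraries where they do the work, as an engineer would, in place of code of your own. Each camera call takes 0.05 s, during which the arm holds its last target. There are 200 camera calls.

### The job

Clamp the blue painted plaque in the drawing board's spring clip so that it keeps still for the next coat. With one fingertip press the clip's red-ended tail down and keep its flap open, while the other fingertip pushes the plaque under the flap until it is square against both stops, about the middle of the clip; then let the clip close on it and move the hand away. The plaque stays flat on the board the whole time: push it, do not pick it up, and leave the other craft things where they are.

Things in the scene. Friction and masses are not known exactly. Their poses are not given: they have to be found in the camera images.
- board: Drawing board, bare wood, 320 (its x) x 450 (its y) x 10 mm on 2 mm feet; it does not move. Origin: centre of its underside, on the table; its top is 12 mm above the table. Its x axis points towards the edge that carries the steel spring clip; +y is left when looking along +x.
- clip_mouth (a point): Point on the board's top, middle of the front lip of the clip's flap when shut (95 mm along board x, y 0); axes parallel to the board's. Seen along +x from here: two upright stop tabs, 9 mm high and 14 mm wide, at y = -34 and +34 mm, their front faces 12 mm behind the lip (x = +12 mm); hinge pin along y at x = +20 mm, 14 mm above the board; a thin base plate; the tail of the flap. The fixed ears at the pin's ends stand at y = -57 and +57 mm, 19 mm high.
- clip_tail (a point): Point on the upper face of the clip's tail, mid-length and mid-width (moves with the flap). The tail is a steel plate 100 mm wide (y), 35 mm long and 2 mm thick, its rear half and rolled end coated red. Shut, it rises from 4 mm behind and 6 mm above the pin to 33 mm behind and 26 mm above the pin (35 degrees); at joint 0.60 it lies level, its upper face 4 mm above the pin (18 mm above the board). Shut, this point is 38 mm behind the lip and 31 mm above the board.
- clip (a joint): Angle of the sprung flap: 0 shut, grows as the tail is pressed down and the lip rises, stop at 0.68 rad. The flap is 110 mm wide (y), its lip 20 mm in front of the pin. The lip clears the board by 0.5 mm at 0, 8 mm (the plaque's thickness) at 0.35, 10.5 mm at 0.45, 14 mm at 0.60. The spring shuts it: the torque is 0.09 N m at 0 and 0.18 N m at 0.60, so a finger pressing 15 mm behind the pin needs about 12 N.
- plaque: The loose painted wood plaque, blue with flowers on top, 34 mm (its x) x 90 mm (its y) x 8 mm, 35 g, lying flat on the board in front of the clip, its long side roughly facing the clip. Origin: centre of its underside. Fully home against the stops its origin is 5 mm in front of clip_mouth (x = -5 mm in its frame).
- spare_plaque: White painted wood plaque of the same size, lying flat; leave alone. Origin: centre of underside.
- pot_red: Paint pot with a red cap, 32 mm wide, 32 mm tall; leave alone. Origin: centre of underside.
- pot_yellow: Paint pot with a yellow cap, same size; leave alone. Origin: centre of underside.
- pot_green: Paint pot with a green cap, same size; leave alone. Origin: centre of underside.
- cup: White cup, 60 mm wide, 55 mm tall; leave alone. Origin: centre of underside.
- palette: Round white palette, 132 mm across, 8 mm thick; leave alone. Origin: centre of underside.
- brush: Slim paint brush with a red handle, 170 mm long along its x, 9 mm thick, lying flat; leave alone. Origin near its middle, on its underside.
- easel: Empty wooden mini easel, 175 mm tall, on the table right of the board; leave alone. Origin: middle of its feet.
Not all that is in view belongs to the job. Leave any black look-alike of the plaque alone.

How it is judged:
By the outcome, as a careful person would: the job done as asked, in the order asked, and still so for the second after the job is handed in, with the robot touching nothing.
It also fails if it takes over 51 s, if anything falls off the work surface, if the arm or the gripper's body presses on something with over 40 N, if the wrist force passes 120 N, or if a joint passes its speed limit or range.

## Working session

There is one attempt and no reset: what is moved stays moved. The work goes in short steps, Python scripts to look and compute and a tool call to move; the robot and the scene stay as the last step left them, time stands still between calls to the robot, and variables do not carry over. Pictures are saved under pics/ and viewed, about 8 in all and at most 12, crops included, and the job is handed in when it is done.

Besides the shell and the picture viewer there is one more tool, called after "Request:" as name(argument=value, ...) on one line, values as JSON. jog_arm: Moves the arm, as the interface text tells. Its arguments: {"type":"object","properties":{"rows":{"type":"array"},"grip_force":{"type":"number"}},"required":["rows"]}

```bash
ls; mkdir -p pics; python3 - <<'E'
from bench import *
import cv2,pickle
s=state();print(s, tips_ahead)
d={}
for n in("scene","top"):
    g=get_image(n);d[n]=g;cv2.imwrite(f"pics/{n}0.png",g["frame"]);print(n,g["vfov"],g["cx"],g["cy"],g["rvec"],g["tvec"])
pickle.dump(d,open("d0.pkl","wb"))
E
```

```text
pics
{'time': 0.0, 'joints': array([ 1.14380874e+00,  2.17763849e-01,  1.61491707e+00, -1.00588517e-05,
        1.31129567e+00, -1.12187995e-01]), 'joint_velocities': array([ 0.00019774,  0.00050096,  0.00153175,  0.0005531 ,  0.00037509,
       -0.00125791]), 'joint_torque': array([ 2.38341643e-03, -3.96826959e+01, -3.03857982e+01, -4.79408504e-05,
        9.50135960e-03, -2.42112105e-05]), 'tcp_pos': array([0.19316211, 0.59357255, 0.23797115]), 'orientation': array([ 8.09203804e-01,  5.87526836e-01, -1.03448759e-03,  5.92153190e-04]), 'force': array([0.63822168, 0.62900653, 0.31363164]), 'ft_torque': array([-0.01136741, -0.04478726,  0.01941552]), 'finger_gap': 0.08520980521931439} 0.008
scene 56.37649206004189 258.9361044398464 189.5905296597724 [ 1.73754135  1.45603941 -0.75857453] [-0.07443302 -0.28122471  1.53958629]
top 57.43392445788195 252.31114191832003 190.19560971732042 [ 2.15845539 -2.21287707  0.05290242] [-0.03094147  0.56353809  1.18366099]
```

View pics/top0.png

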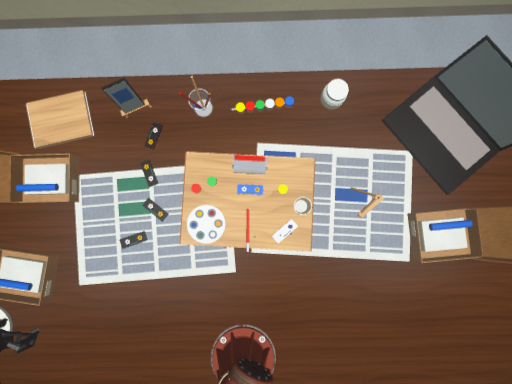

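View pics/scene0.png

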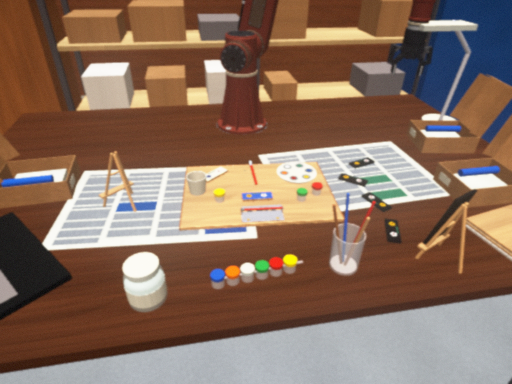

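The top view shows the plaque, blue with flowers, at (250,189). The clip is at (250,164) with its red tail end at (250,158). The pots are at (196,188), (212,181) and (283,189). Possible confusions are the blue newspaper blocks at (280,155) and (350,195), the blue pens at the sides, the white spare at (285,232) and the black plaques at left. By the description it is (250,189).

```bash
cat > h.py <<'E'
import numpy as np,cv2,pickle
from scipy.spatial.transform import Rotation as R
def K(g):
    f=g["frame"].shape[0]/2/np.tan(np.radians(g["vfov"])/2);return np.array([[f,0,g["cx"]],[0,f,g["cy"]],[0,0,1.]])
def ray(g,px,z):
    Rm=cv2.Rodrigues(np.array(g["rvec"],float))[0];c=-Rm.T@np.array(g["tvec"],float)
    p=np.c_[np.atleast_2d(px),np.ones(len(np.atleast_2d(px)))]
    d=(Rm.T@np.linalg.inv(K(g))@p.T).T
    return c+d*((z-c[2])/d[:,2])[:,None]
def proj(g,P): return cv2.projectPoints(np.array(P,float),np.array(g["rvec"],float),np.array(g["tvec"],float),K(g),None)[0][:,0]
def mask(g,kind):
    h=cv2.cvtColor(g["frame"],cv2.COLOR_BGR2HSV)
    if kind=="blue":return cv2.inRange(h,(105,120,90),(125,255,255))
    if kind=="red":return cv2.inRange(h,(0,150,110),(6,255,255))|cv2.inRange(h,(174,150,110),(180,255,255))
    if kind=="yel":return cv2.inRange(h,(25,180,150),(33,255,255))
    if kind=="grn":return cv2.inRange(h,(50,120,80),(80,255,255))
    if kind=="wood":return cv2.inRange(h,(10,60,120),(24,200,255))
def blobs(g,kind,roi,mn=15):
    m=mask(g,kind);z=np.zeros_like(m);x0,y0,x1,y1=roi;z[y0:y1,x0:x1]=m[y0:y1,x0:x1]
    if kind in("blue","wood"): z=cv2.morphologyEx(z,cv2.MORPH_CLOSE,np.ones((7,7)))
    return [c for c in cv2.findContours(z,cv2.RETR_EXTERNAL,cv2.CHAIN_APPROX_NONE)[0] if cv2.contourArea(c)>mn]
E
python3 - <<'E'
from h import *
d=pickle.load(open("d0.pkl","rb"));np.set_printoptions(precision=4,suppress=True)
for n,roi in(("top",(175,140,325,260)),("scene",(170,150,345,230))):
    g=d[n];print(n)
    for k,z in(("blue",.02),("red",.05),("yel",.044),("grn",.044),("wood",.012)):
        for c in blobs(g,k,roi,10 if k!="wood" else 2000):
            r=cv2.minAreaRect(c);b=ray(g,cv2.boxPoints(r),z)
            if k=="wood":
                b=ray(g,cv2.approxPolyDP(cv2.convexHull(c),4,True)[:,0],z)
            print(k,np.round(r[0],1),"c",ray(g,r[0],z)[0,:2],b[:,:2].tolist() if k in("wood","blue","red") else "")
g=d["top"];f=g["frame"][140:260,175:325];cv2.imwrite("pics/c1.png",cv2.resize(f,None,fx=5,fy=5,interpolation=cv2.INTER_CUBIC))
E
```

```text
top
blue [249.5 189. ] c [ 0.5667 -0.0355] [[0.5815018882047516, 0.0069116954846579065], [0.5793290005080604, -0.07853009342991853], [0.5519690645293301, -0.07781347267715635], [0.5541158821840594, 0.007513035963917419]]
blue [279.  153.2] c [ 0.6871 -0.1398] [[0.6843929926697503, -0.08778827638581245], [0.6971498869214349, -0.08867773060143613], [0.6898816312578251, -0.19170658295213885], [0.6771451298818234, -0.19075407999520733]]
red [247.5 225. ] c [ 0.4456 -0.0266] [[0.49853575042425746, -0.026149583980616103], [0.498454041015574, -0.029468420696771278], [0.39299676617900436, -0.02695623325067241], [0.39307450094369606, -0.023655166533549377]]
red [195.5 188. ] c [0.5727 0.144 ] [[0.5864865067345257, 0.15888332749987533], [0.5857199663582802, 0.12878178691965084], [0.5589749468477089, 0.1292011369079827], [0.5597322945363954, 0.15926190761503198]]
red [249.5 157.5] c [ 0.6705 -0.0386] [[0.666726998585893, 0.010715849636263569], [0.6814577909840178, 0.009699737923822657], [0.6741875234631651, -0.0878726113598389], [0.6594801722676481, -0.08678579385779268]]
yel [282. 189.] c [ 0.
[... 496 characters left out ...]
37318, 0.00444693646385344], [0.5827191942538735, 0.00022130068903244982], [0.5756111750966807, -0.07928200804217074]]
red [316.5 186. ] c [0.59   0.1369] [[0.5721823605595682, 0.12873701638653845], [0.5764505955946942, 0.15533711882088613], [0.6073418671135323, 0.14483294774229472], [0.6031579782024289, 0.11890998329627867]]
yel [219. 192.] c [ 0.5668 -0.1476] 
grn [302. 191.] c [0.6    0.0902] 
wood [256.5 189.5] c [ 0.5243 -0.03  ] [[0.6758018329004966, 0.1911938203544269], [0.7445678722752441, 0.15268997553422542], [0.6751442926113943, -0.26395526782366585], [0.22726094447657674, -0.29526028798985143], [0.2902850268158861, 0.16432791654548307], [0.39508434943838844, 0.20694954905555596]]
```

View pics/c1.png

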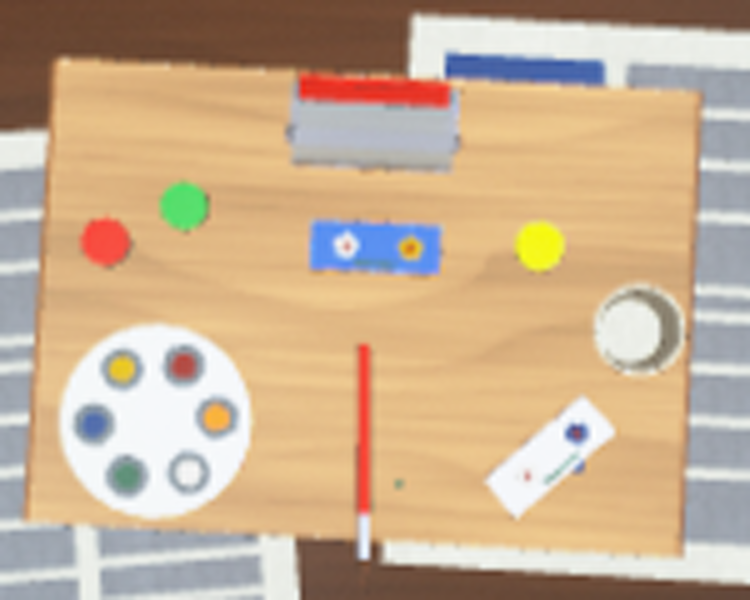

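The crop confirms the choice: the blue plaque with two flowers is at crop (375,248), and the clip sits behind it with a red strip from (300,88) to (452,92). The board's corners are at (55,58), (700,92), (683,555) and (25,520).

```bash
python3 - <<'E'
from h import *
d=pickle.load(open("d0.pkl","rb"));np.set_printoptions(precision=4,suppress=True)
g=d["top"];u=lambda p:(np.array(p,float)+.5)/5-.5+[175,140]
c=ray(g,u([(55,58),(700,92),(683,555),(25,520)]),.012)[:,:2]
print(c,[np.linalg.norm(c[i]-c[i-1]) for i in range(4)])
o=c.mean(0);ex=(c[0]+c[1]-c[2]-c[3]);ey=c[0]+c[3]-c[1]-c[2]
print("yaws",np.degrees(np.arctan2(ex[1],ex[0])),np.degrees(np.arctan2(-ey[0],ey[1])))
# clip features
for nm,p,z in(("lip L",(292,165),.017),("lip R",(450,170),.017),("redrear L",(300,74),.050),("redrear R",(452,84),.050),("redfr L",(300,100),.043),("redfr R",(450,107),.043),("earL",(290,132),.031),("earR",(458,141),.031)):
    print(nm,ray(g,u(p),z)[0,:2])
E
```

```text
[[ 0.7042  0.1831]
 [ 0.6687 -0.2624]
 [ 0.3524 -0.2398]
 [ 0.3865  0.2078]] [np.float64(0.3186425285217392), np.float64(0.44694735332996116), np.float64(0.31709360797621877), np.float64(0.44894976255959124)]
yaws -4.2731046710014065 -4.456740931393379
lip L [0.6248 0.0199]
lip R [ 0.6185 -0.0885]
redrear L [0.6822 0.0111]
redrear R [ 0.6728 -0.0905]
redfr L [0.6657 0.0119]
redfr R [ 0.6583 -0.089 ]
earL [0.6458 0.0199]
earR [ 0.6367 -0.0941]
```

```bash
cat >> h.py <<'E'
YAW=np.radians(-4.36);M=np.array([.6225,-.0348])   # clip_mouth
ex=np.array([np.cos(YAW),np.sin(YAW)]);ey=np.array([-ex[1],ex[0]])
def w(x,y,z): return np.r_[M+x*ex+y*ey,.012+z]      # clip frame (m, z over board top)->world
def c(p): d=np.asarray(p)[:2]-M; return np.r_[d@ex,d@ey,p[2]-.012]
def Rt(head,tilt=0): # tool down, tool x at heading deg rel. board x, tilted about tool y
    a=YAW+np.radians(head);x=np.array([np.cos(a),np.sin(a),0]);z=np.array([0,0,-1.]);
    return R.from_matrix(np.c_[x,np.cross(z,x),z])*R.from_euler('y',tilt,degrees=True)
def go(tgt,Rg,s):
    R0=R.from_quat(s["orientation"]);print("shift cm (tool now)",np.round(R0.inv().apply(tgt-s["tcp_pos"])*100,2),"rotvec deg",np.round((R0.inv()*Rg).as_rotvec(degrees=True),2))
def show(s): print("t",round(s["time"],2),"clip-frame TCP mm",np.round(c(s["tcp_pos"])*1000,1),"F",np.round(s["force"],1),"gap mm",round(s["finger_gap"]*1000,1))
E
python3 - <<'E'
from h import *
from bench import state
s=state();show(s)
go(w(-.092,-.0047,.10),Rt(90),s)
d=pickle.load(open("d0.pkl","rb"))["top"]
print("brush end",c(ray(d,(np.array([364,345])+.5)/5-.5+[175,140],.017)[0])*1000)
print("plaque",c(ray(d,(249.5,189),.02)[0])*1000)
E
```

```text
t 0.1 clip-frame TCP mm [-475.8  594.   226.1] F [0.2 0.7 0.4] gap mm 85.2
shift cm (tool now) [-49.07  51.45  12.7 ] rotvec deg [ -0.03   0.12 -13.68]
brush end [-122.6880899    -1.19274943    5.        ]
plaque [-55.56632756  -4.93613027   8.        ]
```

Request:
jog_arm(rows=[{"x":-3.27,"y":3.43,"gripper":0},{"x":-3.27,"y":3.43,"gripper":0},{"x":-3.27,"y":3.43,"gripper":0},{"x":-3.27,"y":3.43,"gripper":0},{"x":-3.27,"y":3.43,"gripper":0}], grip_force=40)

```text
schema error: expected keys ax, ay, az, x, y, z, gripper
```

Request:
jog_arm(rows=[{"x":-3.27,"y":3.43},{"x":-3.27,"y":3.43},{"x":-3.27,"y":3.43},{"x":-3.27,"y":3.43},{"x":-3.27,"y":3.43}])

```text
schema error: expected keys ax, ay, az, x, y, z, gripper
```

Request:
jog_arm(rows=[{"x":-3.27,"y":3.43},{"x":-3.27,"y":3.43},{"x":-3.27,"y":3.43},{"x":-3.27,"y":3.43},{"x":-3.27,"y":3.43}])

```text
schema error: expected keys ax, ay, az, x, y, z, gripper
```

Request:
jog_arm(rows=[{"az":-7},{"az":-6.7},{}])

```text
schema error: expected keys ax, ay, az, x, y, z, gripper
```

```bash
python3 - <<'E'
from h import *
from bench import *
s=state();show(s);go(w(-.092,-.0047,.04),Rt(90),s)
g=get_image("wrist");pickle.dump((g,s),open("w1.pkl","wb"));cv2.imwrite("pics/w1.png",g["frame"])
E
```

```text
t 0.1 clip-frame TCP mm [-475.8  594.   226.1] F [0.2 0.7 0.4] gap mm 85.2
shift cm (tool now) [-49.06  51.45  18.7 ] rotvec deg [ -0.03   0.12 -13.68]
```

View pics/w1.png

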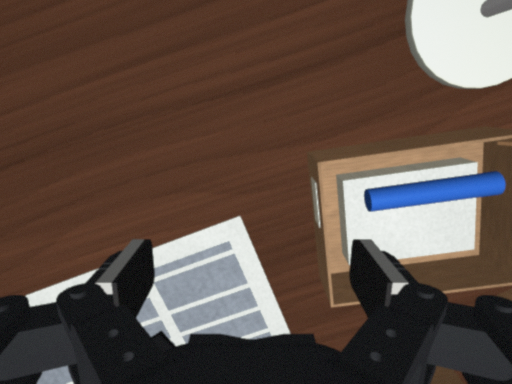

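All keys are required, so nothing moved. The wrist picture shows only the open fingertips, near (140,250) and (365,250). I'll send the moves again with full rows.

Request:
jog_arm(rows=[{"ax":0,"ay":0,"az":0,"x":-3.27,"y":3.43,"z":0,"gripper":0},{"ax":0,"ay":0,"az":0,"x":-3.27,"y":3.43,"z":0,"gripper":0},{"ax":0,"ay":0,"az":0,"x":-3.27,"y":3.43,"z":0,"gripper":0},{"ax":0,"ay":0,"az":0,"x":-3.27,"y":3.43,"z":0,"gripper":0},{"ax":0,"ay":0,"az":0,"x":-3.27,"y":3.43,"z":0,"gripper":0}], grip_force=40)

```text
time: 0.65
tcp_pos: [0.3062, 0.3839, 0.239]
orientation: [0.809, 0.588, -0.0, 0.0]
force: [0.4, 0.3, 0.8]
finger_gap: 0.0424
```

Request:
jog_arm(rows=[{"ax":0,"ay":0,"az":0,"x":-3.27,"y":3.43,"z":0,"gripper":0},{"ax":0,"ay":0,"az":0,"x":-3.27,"y":3.43,"z":0,"gripper":0},{"ax":0,"ay":0,"az":0,"x":-3.27,"y":3.43,"z":0,"gripper":0},{"ax":0,"ay":0,"az":0,"x":-3.27,"y":3.43,"z":0,"gripper":0},{"ax":0,"ay":0,"az":0,"x":-3.27,"y":3.43,"z":0,"gripper":0}])

```text
time: 1.15
tcp_pos: [0.4187, 0.1754, 0.2392]
orientation: [0.809, 0.588, 0.0, 0.0]
force: [1.1, 0.3, 0.4]
finger_gap: 0.043
```

Request:
jog_arm(rows=[{"ax":0,"ay":0,"az":0,"x":-3.27,"y":3.43,"z":0,"gripper":0},{"ax":0,"ay":0,"az":0,"x":-3.27,"y":3.43,"z":0,"gripper":0},{"ax":0,"ay":0,"az":0,"x":-3.27,"y":3.43,"z":0,"gripper":0},{"ax":0,"ay":0,"az":0,"x":-3.27,"y":3.43,"z":0,"gripper":0},{"ax":0,"ay":0,"az":0,"x":-3.27,"y":3.43,"z":0,"gripper":0}])

```text
time: 1.65
tcp_pos: [0.5312, -0.0333, 0.2391]
orientation: [0.809, 0.587, 0.0, -0.0]
force: [0.8, 0.5, 0.1]
finger_gap: 0.0427
```

Request:
jog_arm(rows=[{"ax":0,"ay":0,"az":-7,"x":0,"y":0,"z":0,"gripper":0},{"ax":0,"ay":0,"az":-6.7,"x":0,"y":0,"z":0,"gripper":0},{"ax":0,"ay":0,"az":0,"x":0,"y":0,"z":0,"gripper":0}])

```text
time: 1.95
tcp_pos: [0.5306, -0.032, 0.2387]
orientation: [0.734, 0.679, -0.0, -0.0]
force: [-0.2, 0.6, -0.5]
finger_gap: 0.0424
```

```bash
python3 - <<'E'
from h import *
from bench import *
s=state();show(s);go(w(-.092,-.0047,.04),Rt(90),s)
g=get_image("wrist");pickle.dump((g,s),open("w1.pkl","wb"));cv2.imwrite("pics/w2.png",g["frame"])
E
```

```text
t 1.95 clip-frame TCP mm [-91.8  -4.2 226.7] F [-0.2  0.6 -0.5] gap mm 42.4
shift cm (tool now) [-0.06  0.   18.67] rotvec deg [-0.06 -0.01 -0.06]
```

View pics/w2.png

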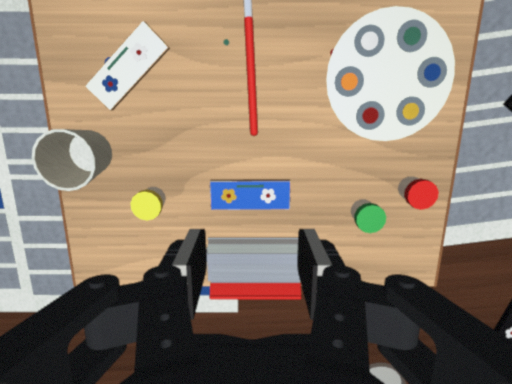

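This wrist picture shows the plaque at (250,195), the lip at y≈240 from x=208 to 298, and the red tail from (210,290) to (300,290). The brush end at (254,134) is clear of the plaque. I'll refine from this picture, then descend.

```bash
python3 - <<'E'
from h import *
g,s=pickle.load(open("w1.pkl","rb"));np.set_printoptions(precision=1,suppress=True)
for k,z,roi in(("blue",.02,(190,160,310,225)),("red",.048,(200,270,310,310))):
    for b in blobs(g,k,roi,200):
        r=cv2.minAreaRect(b);P=np.array([c(p) for p in ray(g,cv2.boxPoints(r),z)])*1000
        print(k,r,P.mean(0)[:2],P[:,:2].tolist())
cn=ray(g,[(27,0),(80,310)],.012)
for nm,px,z in(("lipL",(298,238),.013),("lipR",(208,238),.013)):print(nm,c(ray(g,px,z)[0])*1000)
E
```

```text
blue ((250.0, 195.0), (26.0, 78.0), 90.0) [-53.2  -5.4] [[-68.43281921307569, -48.57230948620523], [-68.36439981043685, 37.848902055222595], [-38.01044232014304, 38.73682595292393], [-38.080849219261026, -49.58115782594492]]
red ((255.5, 291.0), (16.0, 91.0), 90.0) [50.6  0.7] [[40.40848881870288, -49.973167296543686], [40.49098085953788, 51.304943746950954], [60.815824841764396, 52.094887042659614], [60.73171481008175, -50.66495983960754]]
lipL [ 1.8 51.3  1. ]
lipR [  1.7 -55.3   1. ]
```

Request:
jog_arm(rows=[{"ax":0,"ay":0,"az":0,"x":0,"y":0,"z":4.5,"gripper":0},{"ax":0,"ay":0,"az":0,"x":0,"y":0,"z":4.5,"gripper":0},{"ax":0,"ay":0,"az":0,"x":0,"y":0,"z":4.5,"gripper":0},{"ax":0,"ay":0,"az":0,"x":0,"y":0,"z":4.2,"gripper":0},{"ax":0,"ay":0,"az":0,"x":0,"y":0,"z":0,"gripper":0}])

```text
time: 2.5
tcp_pos: [0.5241, -0.0297, 0.0557]
orientation: [0.734, 0.679, -0.005, -0.006]
force: [-0.6, 0.7, -0.3]
finger_gap: 0.0432
```

Request:
jog_arm(rows=[{"ax":0,"ay":0,"az":0,"x":0,"y":0,"z":0,"gripper":0},{"ax":0,"ay":0,"az":0,"x":0,"y":0,"z":1.5,"gripper":0},{"ax":0,"ay":0,"az":0,"x":0,"y":0,"z":0.8,"gripper":0},{"ax":0,"ay":0,"az":0,"x":0,"y":0,"z":0,"gripper":0},{"ax":0,"ay":0,"az":0,"x":0,"y":0,"z":0,"gripper":0}])

```text
time: 3.0
tcp_pos: [0.5313, -0.0315, 0.0399]
orientation: [0.733, 0.68, 0.0, 0.0]
force: [0.7, 0.0, 0.4]
finger_gap: 0.0428
```

```bash
python3 - <<'E'
from h import *
from bench import *
s=state();show(s);go(w(-.092,-.0047,.01),Rt(90),s)
E
```

```text
t 3.0 clip-frame TCP mm [-91.2  -3.6  27.9] F [0.7 0.  0.4] gap mm 42.8
shift cm (tool now) [-0.11 -0.08  1.79] rotvec deg [0.05 0.01 0.02]
```

Request:
jog_arm(rows=[{"ax":0,"ay":0,"az":0,"x":0,"y":0,"z":1.0,"gripper":0},{"ax":0,"ay":0,"az":0,"x":0,"y":0,"z":0.3,"gripper":0},{"ax":0,"ay":0,"az":0,"x":0,"y":0,"z":0.2,"gripper":0},{"ax":0,"ay":0,"az":0,"x":0,"y":0,"z":0,"gripper":0},{"ax":0,"ay":0,"az":0,"x":0,"y":0,"z":0,"gripper":0}])

```text
time: 3.5
tcp_pos: [0.5308, -0.0314, 0.0242]
orientation: [0.733, 0.68, -0.0, -0.0]
force: [-0.2, 0.7, 0.6]
finger_gap: 0.043
```

Request:
jog_arm(rows=[{"ax":0,"ay":0,"az":0,"x":0,"y":0,"z":0.2,"gripper":0},{"ax":0,"ay":0,"az":0,"x":0,"y":0,"z":0,"gripper":0}])

```text
time: 3.7
tcp_pos: [0.5308, -0.0314, 0.0222]
orientation: [0.733, 0.68, -0.0, -0.0]
force: [-0.1, 0.0, 0.3]
finger_gap: 0.0424
```

Request:
jog_arm(rows=[{"ax":0,"ay":0,"az":0,"x":0,"y":0,"z":0.2,"gripper":0},{"ax":0,"ay":0,"az":0,"x":0,"y":0,"z":0,"gripper":0}])

```text
time: 3.9
tcp_pos: [0.5307, -0.0314, 0.0201]
orientation: [0.733, 0.68, -0.0, -0.0]
force: [-0.1, 0.7, 0.1]
finger_gap: 0.043
```

Request:
jog_arm(rows=[{"ax":0,"ay":0,"az":0,"x":0,"y":0,"z":0.15,"gripper":0},{"ax":0,"ay":0,"az":0,"x":0,"y":0,"z":0,"gripper":0}])

```text
time: 4.1
tcp_pos: [0.5307, -0.0313, 0.0186]
orientation: [0.733, 0.68, -0.0, -0.0]
force: [0.4, 0.7, 0.3]
finger_gap: 0.0425
```

Request:
jog_arm(rows=[{"ax":0,"ay":0,"az":0,"x":0,"y":0,"z":0.15,"gripper":0},{"ax":0,"ay":0,"az":0,"x":0,"y":0,"z":0,"gripper":0}])

```text
time: 4.3
tcp_pos: [0.531, -0.0314, 0.0182]
orientation: [0.733, 0.68, -0.0, -0.0]
force: [-2.6, 0.4, 6.1]
finger_gap: 0.0425
```

Request:
jog_arm(rows=[{"ax":0,"ay":0,"az":0,"x":-0.1,"y":0,"z":-0.38,"gripper":0},{"ax":0,"ay":0,"az":0,"x":0,"y":0,"z":0,"gripper":0},{"ax":0,"ay":0,"az":0,"x":0,"y":0.4,"z":0,"gripper":0},{"ax":0,"ay":0,"az":0,"x":0,"y":0.4,"z":0,"gripper":0},{"ax":0,"ay":0,"az":0,"x":0,"y":0.4,"z":0,"gripper":0}])

```text
time: 4.8
tcp_pos: [0.5431, -0.0333, 0.021]
orientation: [0.733, 0.68, -0.0, -0.0]
force: [0.1, 0.0, 0.6]
finger_gap: 0.0424
```

Request:
jog_arm(rows=[{"ax":0,"ay":0,"az":0,"x":0.07,"y":0.4,"z":0,"gripper":0},{"ax":0,"ay":0,"az":0,"x":0.07,"y":0.4,"z":0,"gripper":0},{"ax":0,"ay":0,"az":0,"x":0.07,"y":0.4,"z":0,"gripper":0},{"ax":0,"ay":0,"az":0,"x":0.07,"y":0.4,"z":0,"gripper":0},{"ax":0,"ay":0,"az":0,"x":0.07,"y":0.4,"z":0,"gripper":0}])

```text
time: 5.3
tcp_pos: [0.5633, -0.0312, 0.0211]
orientation: [0.733, 0.68, -0.0, -0.0]
force: [-0.2, 0.3, -0.4]
finger_gap: 0.0427
```

Request:
jog_arm(rows=[{"ax":0,"ay":0,"az":0,"x":0.07,"y":0.3,"z":0,"gripper":0},{"ax":0,"ay":0,"az":0,"x":0.07,"y":0.2,"z":0,"gripper":0},{"ax":0,"ay":0,"az":0,"x":0,"y":0,"z":0,"gripper":0}])

```text
time: 5.6
tcp_pos: [0.5684, -0.0303, 0.0212]
orientation: [0.733, 0.68, 0.0, 0.0]
force: [-1.1, -0.3, 0.6]
finger_gap: 0.0429
```

```bash
cat > look.py <<'E'
import sys
from h import *
from bench import *
np.set_printoptions(precision=1,suppress=True)
s=state();show(s)
for n in sys.argv[2:]:
    g=get_image(n);pickle.dump((g,s),open(f"{sys.argv[1]}_{n}.pkl","wb"));cv2.imwrite(f"pics/{sys.argv[1]}_{n}.png",g["frame"])
    q=proj(g,[w(-.03,0,.008)])[0];roi=[max(0,int(v)) for v in(q[0]-150,q[1]-60,q[0]+150,q[1]+60)] if n=="wrist" else ((215,165,275,205) if n=="top" else (225,185,290,220))
    for b in blobs(g,"blue",roi,60):
        r=cv2.minAreaRect(b);P=np.array([c(p) for p in ray(g,cv2.boxPoints(r),.02)])*1000
        print(n,np.round(r[0]),"centre",P.mean(0)[:2],P[:,:2].tolist())
E
python3 look.py p1 wrist top
```

```text
t 5.6 clip-frame TCP mm [-54.3   0.4   9.2] F [-1.1 -0.3  0.6] gap mm 42.9
wrist [252. 306.] centre [-24.6   0.9] [[-40.93067389549174, -27.0173320723174], [-40.97284092674554, 28.775868012731735], [-8.25214077076021, 30.392506724504873], [-8.2057954530547, -28.590409409894765]]
```

Request:
jog_arm(rows=[{"ax":0,"ay":0,"az":0,"x":0,"y":-0.8,"z":0,"gripper":0},{"ax":0,"ay":0,"az":0,"x":0,"y":-0.5,"z":-0.5,"gripper":0},{"ax":0,"ay":0,"az":0,"x":0,"y":0,"z":-4,"gripper":0},{"ax":0,"ay":0,"az":0,"x":0,"y":0,"z":-4,"gripper":0},{"ax":0,"ay":0,"az":8,"x":0,"y":0,"z":-3,"gripper":-0.88}])

```text
time: 6.2
tcp_pos: [0.5551, -0.0294, 0.1386]
orientation: [0.78, 0.626, 0.001, 0.001]
force: [0.8, -0.4, 0.5]
finger_gap: 0.056
```

Request:
jog_arm(rows=[{"ax":0,"ay":0,"az":8.2,"x":0,"y":0,"z":0,"gripper":-0.88},{"ax":0,"ay":0,"az":8.2,"x":0,"y":0,"z":0,"gripper":-0.88},{"ax":0,"ay":0,"az":8.2,"x":0,"y":0,"z":0,"gripper":-0.88},{"ax":0,"ay":0,"az":8.2,"x":0,"y":0,"z":0,"gripper":-0.88},{"ax":0,"ay":0,"az":8.2,"x":0,"y":0,"z":0,"gripper":-0.88}])

```text
time: 6.7
tcp_pos: [0.5542, -0.0292, 0.1363]
orientation: [0.95, 0.312, -0.0, -0.0]
force: [-0.5, -0.8, 0.0]
finger_gap: 0.0803
```

Request:
jog_arm(rows=[{"ax":0,"ay":0,"az":8.2,"x":0,"y":0,"z":0,"gripper":-0.88},{"ax":0,"ay":0,"az":8.2,"x":0,"y":0,"z":0,"gripper":-0.88},{"ax":0,"ay":0,"az":8.2,"x":0,"y":0,"z":0,"gripper":-0.88},{"ax":0,"ay":0,"az":8.2,"x":0,"y":0,"z":0,"gripper":-0.88},{"ax":0,"ay":0,"az":8.2,"x":0,"y":0,"z":0,"gripper":-0.88}])

```text
time: 7.2
tcp_pos: [0.5542, -0.0292, 0.1362]
orientation: [0.999, -0.041, -0.0, -0.0]
force: [-0.1, -0.0, 0.1]
finger_gap: 0.0805
```

Request:
jog_arm(rows=[{"ax":0,"ay":5,"az":0,"x":0,"y":0,"z":0,"gripper":-0.88},{"ax":0,"ay":5,"az":0,"x":0,"y":0,"z":0,"gripper":-0.88},{"ax":0,"ay":0,"az":0,"x":0,"y":0,"z":0,"gripper":-0.88},{"ax":0,"ay":0,"az":0,"x":0,"y":0,"z":0,"gripper":-0.88}])

```text
time: 7.6
tcp_pos: [0.5543, -0.0293, 0.1362]
orientation: [0.996, -0.038, 0.086, 0.003]
force: [0.6, -0.1, 0.0]
finger_gap: 0.0804
```

```bash
cat >> h.py <<'E'
def tips(s,h): # inner tip edges in clip frame mm, h = tips ahead (m)
    Rm=R.from_quat(s["orientation"]).as_matrix();G=s["finger_gap"]
    return [np.round(c(s["tcp_pos"]+Rm@[k*G/2,0,h])*1000,1) for k in(-1,1)]
E
python3 look.py p2 top wrist; python3 - <<'E'
from h import *
from bench import *
s=state();T=Rt(0,10)
a=np.radians(10);h=-.003;G=.080
mid=np.array([-.052,.034])+G/2*np.array([np.cos(a),np.sin(a)]);t=mid-h*np.array([np.sin(a),-np.cos(a)])
go(w(t[0],0,t[1]),T,s);print(tips(s,h))
E
```

```text
t 7.6 clip-frame TCP mm [-68.4   0.3 124.2] F [ 0.6 -0.1  0. ] gap mm 80.4
top [256. 181.] centre [-27.1 -25.7] [[-14.208250828851861, -7.92435616274203], [-12.484372263317805, -42.100081757758964], [-39.894592420937165, -43.473910761997935], [-41.625405156697596, -9.345043999216786]]
wrist [278. 184.] centre [-24.2  -1. ] [[-40.72747584875433, 43.51968253493102], [-9.740013753936744, 43.02354386378511], [-6.27790390369674, -46.59412888647052], [-40.218004059398034, -44.02326335983925]]
shift cm (tool now) [3.89 0.02 9.5 ] rotvec deg [ 0.01 -0.03  0.02]
[array([-107. ,    0.2,  120.8]), array([-27.8,   0.2, 134.8])]
```

View pics/p2_wrist.png

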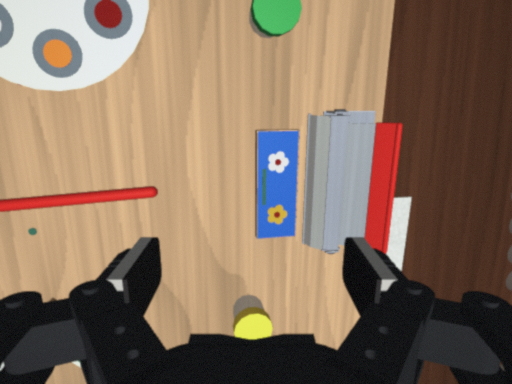

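The plaque is square and centred at (-24,-1) mm in the clip frame, with its front just short of the lip and free of the clip. Next I'll take the straddling pose above the clip.

Request:
jog_arm(rows=[{"ax":0,"ay":0,"az":0,"x":2.24,"y":0,"z":0,"gripper":-0.88},{"ax":0,"ay":0,"az":0,"x":2.24,"y":0,"z":2,"gripper":-0.88},{"ax":0,"ay":0,"az":0,"x":0,"y":0,"z":4,"gripper":-0.88},{"ax":0,"ay":0,"az":0,"x":0,"y":0,"z":3.2,"gripper":-0.88},{"ax":0,"ay":0,"az":0,"x":0,"y":0,"z":0,"gripper":-0.88}])

```text
time: 8.2
tcp_pos: [0.6116, -0.0333, 0.0477]
orientation: [0.996, -0.038, 0.082, 0.003]
force: [-1.6, -0.1, -0.0]
finger_gap: 0.0802
```

Request:
jog_arm(rows=[{"ax":0,"ay":0,"az":0,"x":0,"y":0,"z":0,"gripper":-0.88},{"ax":0,"ay":0,"az":0,"x":0,"y":0,"z":0,"gripper":-0.88}])

```text
time: 8.4
tcp_pos: [0.6168, -0.0342, 0.0555]
orientation: [0.995, -0.038, 0.089, 0.004]
force: [0.1, -0.4, 0.5]
finger_gap: 0.0801
```

```bash
python3 look.py p3 scene wrist; python3 - <<'E'
from h import *
from bench import *
s=state();print(tips(s,-.003));g,_=pickle.load(open("p3_scene.pkl","rb"))
a=cv2.resize(g["frame"][140:240,190:330],None,fx=5,fy=5,interpolation=cv2.INTER_CUBIC);cv2.imwrite("pics/p3c.png",a)
P=[np.array(t)/1000 for t in tips(s,-.003)]
print((proj(g,[w(*p) for p in P])-[190,140])*5)
E
```

```text
t 8.4 clip-frame TCP mm [-5.7  0.2 43.5] F [ 0.1 -0.4  0.5] gap mm 80.1
wrist [201. 227.] centre [-25.5  -1.7] [[-40.462356298959165, 33.47945540351482], [-8.928738484445297, 32.881214015353294], [-8.90606110171438, -38.12559906041884], [-43.770497058538204, -34.92521826046202]]
[array([-45.7,   0.2,  39.8]), array([33.3,  0.2, 54.1])]
[[347.63989287 240.51843444]
 [364.22192128 299.44001196]]
```

View pics/p3c.png

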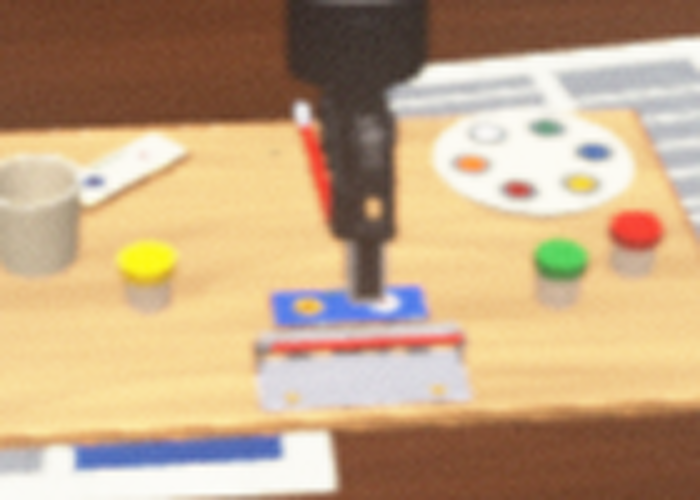

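Request:
jog_arm(rows=[{"ax":0,"ay":0,"az":0,"x":-0.139,"y":0,"z":0.788,"gripper":-0.88},{"ax":0,"ay":0,"az":0,"x":-0.139,"y":0,"z":0.788,"gripper":-0.88},{"ax":0,"ay":0,"az":0,"x":-0.035,"y":0,"z":0.197,"gripper":-0.88},{"ax":0,"ay":0,"az":0,"x":0,"y":0,"z":0,"gripper":-0.88}])

```text
time: 8.9
tcp_pos: [0.614, -0.0337, 0.0342]
orientation: [0.996, -0.038, 0.086, 0.003]
force: [-0.5, 0.3, 0.6]
finger_gap: 0.0802
```

Request:
jog_arm(rows=[{"ax":0,"ay":0,"az":0,"x":-0.035,"y":0,"z":0.197,"gripper":-0.88},{"ax":0,"ay":0,"az":0,"x":0,"y":0,"z":0,"gripper":-0.88}])

```text
time: 9.1
tcp_pos: [0.6149, -0.0338, 0.033]
orientation: [0.995, -0.038, 0.087, 0.003]
force: [0.3, 0.6, 0.6]
finger_gap: 0.0801
```

Request:
jog_arm(rows=[{"ax":0,"ay":0,"az":0,"x":-0.035,"y":0,"z":0.197,"gripper":-0.88},{"ax":0,"ay":0,"az":0,"x":0,"y":0,"z":0,"gripper":-0.88}])

```text
time: 9.3
tcp_pos: [0.6151, -0.0339, 0.0313]
orientation: [0.995, -0.038, 0.087, 0.003]
force: [0.6, -0.6, 0.4]
finger_gap: 0.0802
```

```bash
python3 - <<'E'
from h import *
from bench import *
s=state();show(s);print(tips(s,-.003))
E
```

```text
t 9.3 clip-frame TCP mm [-7.5  0.4 19.3] F [ 0.6 -0.6  0.4] gap mm 80.2
[array([-47.5,   0.4,  15.3]), array([31.5,  0.4, 29.2])]
```

Request:
jog_arm(rows=[{"ax":0,"ay":0,"az":0,"x":-0.035,"y":0,"z":0.197,"gripper":-0.88},{"ax":0,"ay":0,"az":0,"x":0,"y":0,"z":0,"gripper":-0.88}])

```text
time: 9.5
tcp_pos: [0.6159, -0.034, 0.0301]
orientation: [0.995, -0.038, 0.088, 0.003]
force: [-1.9, -0.4, 4.4]
finger_gap: 0.0802
```

Request:
jog_arm(rows=[{"ax":0,"ay":0,"az":0,"x":-0.035,"y":0,"z":0.197,"gripper":-0.88},{"ax":0,"ay":0,"az":0,"x":0,"y":0,"z":0,"gripper":-0.88}])

```text
time: 9.7
tcp_pos: [0.6169, -0.0341, 0.0288]
orientation: [0.995, -0.038, 0.089, 0.003]
force: [0.5, 0.7, 5.7]
finger_gap: 0.0804
```

Request:
jog_arm(rows=[{"ax":0,"ay":0,"az":0,"x":-0.035,"y":0,"z":0.197,"gripper":-0.88},{"ax":0,"ay":0,"az":0,"x":0,"y":0,"z":0,"gripper":-0.88}])

```text
time: 9.9
tcp_pos: [0.6178, -0.0342, 0.0273]
orientation: [0.995, -0.038, 0.09, 0.004]
force: [-0.8, 0.7, 6.4]
finger_gap: 0.0804
```

```bash
python3 - <<'E'
from h import *
from bench import *
s=state();show(s);print(tips(s,-.003))
E
```

```text
t 9.9 clip-frame TCP mm [-4.7  0.3 15.3] F [-0.8  0.7  6.4] gap mm 80.4
[array([-44.8,   0.3,  11.1]), array([34.3,  0.3, 25.5])]
```

Request:
jog_arm(rows=[{"ax":0,"ay":0,"az":0,"x":-0.35,"y":0,"z":-0.06,"gripper":-0.88},{"ax":0,"ay":0,"az":0,"x":-0.035,"y":0,"z":0.197,"gripper":-0.88},{"ax":0,"ay":0,"az":0,"x":-0.035,"y":0,"z":0.197,"gripper":-0.88},{"ax":0,"ay":0,"az":0,"x":0,"y":0,"z":0,"gripper":-0.88},{"ax":0,"ay":0,"az":0,"x":0,"y":0,"z":0,"gripper":-0.88}])

```text
time: 10.4
tcp_pos: [0.6157, -0.0342, 0.0245]
orientation: [0.995, -0.038, 0.092, 0.004]
force: [1.4, 1.5, 7.7]
finger_gap: 0.0805
```

```bash
python3 - <<'E'
from h import *
from bench import *
s=state();show(s);print(tips(s,-.003))
go(s["tcp_pos"],Rt(0,10),s)
E
```

```text
t 10.4 clip-frame TCP mm [-6.8  0.1 12.5] F [1.4 1.5 7.7] gap mm 80.5
[array([-46.9,   0.1,   8.1]), array([32.3,  0.1, 22.8])]
shift cm (tool now) [0. 0. 0.] rotvec deg [ 0.03 -0.55  0.02]
```

Request:
jog_arm(rows=[{"ax":0,"ay":0,"az":0,"x":-0.035,"y":0,"z":0.197,"gripper":-0.88},{"ax":0,"ay":0,"az":0,"x":-0.035,"y":0,"z":0.197,"gripper":-0.88},{"ax":0,"ay":0,"az":0,"x":0,"y":0,"z":0,"gripper":-0.88},{"ax":0,"ay":0,"az":0,"x":0,"y":0,"z":0,"gripper":-0.88}])

```text
time: 10.8
tcp_pos: [0.6172, -0.0343, 0.0216]
orientation: [0.995, -0.038, 0.093, 0.004]
force: [1.7, 0.3, 8.9]
finger_gap: 0.0801
```

```bash
python3 look.py p4 wrist scene; python3 - <<'E'
from h import *
from bench import *
s=state();print(tips(s,-.003),s["ft_torque"])
E
```

```text
t 10.8 clip-frame TCP mm [-5.3  0.1  9.6] F [1.7 0.3 8.9] gap mm 80.1
wrist [202. 256.] centre [-25.7  -1.3] [[-40.76728276474379, 28.458889445285177], [-8.85228799921687, 26.999474585088947], [-8.840687117643661, -32.59524321325724], [-44.17006857417166, -28.11926440447994]]
[array([-45.3,   0.1,   5.1]), array([33.5,  0.1, 20. ])] [ 0.10046018 -0.89776457  0.10881622]
```

View pics/p4_wrist.png

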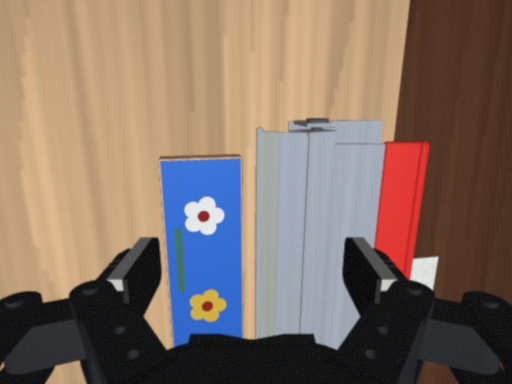

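```bash
python3 - <<'E'
from h import *
g,_=pickle.load(open("p4_wrist.pkl","rb"))
for j in(0,.3,.4,.5,.6):
    C,S=np.cos(j),np.sin(j);P=[w((20-20*C-13.5*S)/1e3,.055,(14-13.5*C+20*S)/1e3),w((20+33*C+26*S)/1e3,.05,(14+26*C-33*S)/1e3)]
    print(j,proj(g,P).round(1).tolist())
print("plaque corners -42/-8, y 44, z8",proj(g,[w(-.042,.044,.008),w(-.008,.044,.008)]))
f=g["frame"][100:200,150:450];cv2.imwrite("pics/p4z.png",cv2.resize(f,None,fx=2.6,fy=2.6))
E
```

```text
0 [[257.0, 128.3], [427.3, 150.1]]
0.3 [[252.8, 129.8], [422.0, 145.4]]
0.4 [[252.5, 130.3], [418.1, 143.9]]
0.5 [[252.8, 130.9], [413.5, 142.6]]
0.6 [[253.7, 131.5], [408.1, 141.3]]
plaque corners -42/-8, y 44, z8 [[157.00816468 159.67601907]
 [241.66400299 156.968027  ]]
```

Request:
jog_arm(rows=[{"ax":0,"ay":-1.5,"az":0,"x":-0.02,"y":0,"z":0.12,"gripper":-0.88},{"ax":0,"ay":0,"az":0,"x":0,"y":0,"z":0,"gripper":-0.88},{"ax":0,"ay":0,"az":0,"x":0,"y":0,"z":0,"gripper":-0.88}])

```text
time: 11.2
tcp_pos: [0.6175, -0.0343, 0.0207]
orientation: [0.996, -0.038, 0.08, 0.003]
force: [0.3, 0.9, 12.0]
finger_gap: 0.0802
```

```bash
python3 look.py p5 wrist; python3 - <<'E'
from h import *
from bench import *
s=state();print(tips(s,-.003),s["ft_torque"])
g,_=pickle.load(open("p5_wrist.pkl","rb"));print(proj(g,[w(-.042,.044,.008),w(-.008,.044,.008)]))
for j in(.4,.5,.6):
    C,S=np.cos(j),np.sin(j);P=[w((20-20*C-13.5*S)/1e3+.0017,.055,(14-13.5*C+20*S)/1e3),w((20+33*C+26*S)/1e3+.0017,.05,(14+26*C-33*S)/1e3)]
    print(j,proj(g,P).round(1).tolist())
m=mask(g,"red");y,x=np.nonzero(m[100:300,370:470]);print("red x",x.max()+370,"y",y.min()+100)
E
```

```text
t 11.2 clip-frame TCP mm [-5.   0.1  8.7] F [ 0.3  0.9 12. ] gap mm 80.2
wrist [202. 256.] centre [-25.7  -1.1] [[-40.51495268581578, 28.407658054227383], [-8.699193199784636, 26.87936141446962], [-9.216411902311622, -32.000789655828726], [-44.39359737628089, -27.835348131792763]]
[array([-45. ,   0.1,   5.3]), array([34.1,  0.1, 18.2])] [ 0.06393107 -0.87150858  0.05380703]
[[156.36502957 159.57514626]
 [241.31897688 157.23899171]]
0.4 [[256.4, 130.4], [424.8, 144.7]]
0.5 [[256.6, 131.0], [420.1, 143.3]]
0.6 [[257.4, 131.6], [414.6, 141.9]]
red x 426 y 140
```

Request:
jog_arm(rows=[{"ax":0,"ay":0,"az":0,"x":0.296,"y":0,"z":0.048,"gripper":-0.88},{"ax":0,"ay":0,"az":0,"x":0.296,"y":0,"z":0.048,"gripper":-0.88},{"ax":0,"ay":0,"az":0,"x":0.296,"y":0,"z":0.048,"gripper":-0.88},{"ax":0,"ay":0,"az":0,"x":0,"y":0,"z":0,"gripper":-0.88},{"ax":0,"ay":0,"az":0,"x":0,"y":0,"z":0,"gripper":-0.88}])

```text
time: 11.75
tcp_pos: [0.6218, -0.0345, 0.0186]
orientation: [0.996, -0.038, 0.075, 0.003]
force: [-6.7, -0.5, 15.5]
finger_gap: 0.0804
```

```bash
python3 look.py p6 wrist; python3 - <<'E'
from h import *
from bench import *
s=state();print(tips(s,-.003),s["ft_torque"])
g,_=pickle.load(open("p6_wrist.pkl","rb"));cv2.imwrite("pics/p6z.png",g["frame"][80:])
E
```

```text
t 11.75 clip-frame TCP mm [-0.7  0.2  6.6] F [-6.7 -0.5 15.5] gap mm 80.4
wrist [197. 259.] centre [-23.5  -1.4] [[-38.503641891771224, 27.848442224482667], [-6.779642928111062, 26.891086326443016], [-6.687353545513269, -31.813680931845674], [-41.85980457438189, -28.46543897436851]]
[array([-41. ,   0.2,   3.5]), array([38.6,  0.2, 15.6])] [0.02253673 0.17604937 0.01458457]
```

View pics/p6z.png

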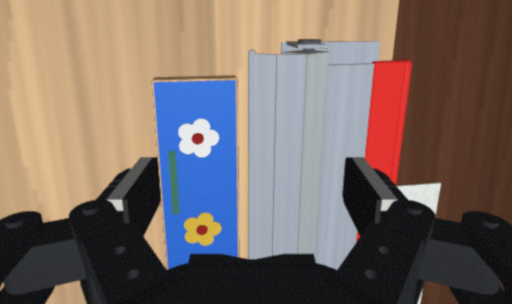

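Request:
jog_arm(rows=[{"ax":0,"ay":0,"az":0,"x":0.035,"y":0,"z":-0.2,"gripper":-0.88},{"ax":0,"ay":0,"az":0,"x":0,"y":0,"z":0,"gripper":-0.88},{"ax":0,"ay":0,"az":0,"x":0,"y":0,"z":0,"gripper":-0.88}])

```text
time: 12.1
tcp_pos: [0.6215, -0.0345, 0.0197]
orientation: [0.996, -0.038, 0.075, 0.003]
force: [-4.2, 0.2, 9.1]
finger_gap: 0.0804
```

```bash
python3 look.py p7 wrist; python3 - <<'E'
from h import *
from bench import *
s=state();print(tips(s,-.003),s["ft_torque"]);go(s["tcp_pos"],Rt(0,8.5),s)
E
```

```text
t 12.1 clip-frame TCP mm [-1.   0.2  7.7] F [-4.2  0.2  9.1] gap mm 80.4
wrist [197. 258.] centre [-23.7  -1.5] [[-38.48769237756208, 27.92390306718066], [-6.520240282663728, 26.466352312437188], [-7.213980820035116, -32.072979248477125], [-42.555372430080524, -28.132466443937442]]
[array([-41.1,   0.2,   4.7]), array([38.2,  0.2, 16.7])] [0.02545446 0.02341111 0.00870328]
shift cm (tool now) [0. 0. 0.] rotvec deg [ 0.02 -0.12  0.03]
```

Request:
jog_arm(rows=[{"ax":0,"ay":0,"az":0,"x":0.3,"y":0,"z":0.02,"gripper":-0.88},{"ax":0,"ay":0,"az":0,"x":0.3,"y":0,"z":0.02,"gripper":-0.88},{"ax":0,"ay":0,"az":0,"x":0,"y":0,"z":0,"gripper":-0.88},{"ax":0,"ay":0,"az":0,"x":0,"y":0,"z":0,"gripper":-0.88}])

```text
time: 12.55
tcp_pos: [0.6267, -0.0348, 0.0194]
orientation: [0.997, -0.038, 0.074, 0.003]
force: [-2.9, 1.1, 8.2]
finger_gap: 0.0802
```

```bash
python3 look.py p8 wrist; python3 - <<'E'
from h import *
from bench import *
s=state();print(tips(s,-.003),s["ft_torque"]);go(s["tcp_pos"],Rt(0,8.5),s)
E
```

```text
t 12.55 clip-frame TCP mm [4.2 0.3 7.4] F [-2.9  1.1  8.2] gap mm 80.2
wrist [197. 259.] centre [-18.7  -1.7] [[-33.697384991905686, 27.707687669629156], [-2.2150184210032684, 26.894499602930065], [-1.9801268108573227, -32.25122813977775], [-36.90282587914488, -29.12364774807446]]
[array([-35.9,   0.3,   4.4]), array([43.4,  0.3, 16.3])] [ 0.04546845  0.19836831 -0.01710707]
shift cm (tool now) [0. 0. 0.] rotvec deg [ 0.01 -0.02  0.03]
```

Request:
jog_arm(rows=[{"ax":0,"ay":0,"az":0,"x":0.3,"y":0,"z":0.01,"gripper":-0.88},{"ax":0,"ay":0,"az":0,"x":0.3,"y":0,"z":0.01,"gripper":-0.88},{"ax":0,"ay":0,"az":0,"x":0.3,"y":0,"z":0.01,"gripper":-0.88},{"ax":0,"ay":0,"az":0,"x":0,"y":0,"z":0,"gripper":-0.88},{"ax":0,"ay":0,"az":0,"x":0,"y":0,"z":0,"gripper":-0.88}])

```text
time: 13.1
tcp_pos: [0.6353, -0.0354, 0.0199]
orientation: [0.997, -0.038, 0.074, 0.003]
force: [-3.5, 0.0, 5.3]
finger_gap: 0.08
```

```bash
python3 look.py p9 wrist; python3 - <<'E'
from h import *
from bench import *
s=state();print(tips(s,-.003),s["ft_torque"]);go(s["tcp_pos"],Rt(0,8.5),s)
E
```

```text
t 13.1 clip-frame TCP mm [12.8  0.4  7.9] F [-3.5  0.   5.3] gap mm 80.0
wrist [189. 259.] centre [-13.6  -1.5] [[-25.11204169633172, 27.130085961753895], [-3.360729625234766, 27.995075509329535], [-0.8118750478287899, -30.857622244114488], [-25.08680568694382, -30.457428628784413]]
[array([-27.3,   0.3,   5. ]), array([52.2,  0.4, 16.9])] [ 0.05550411  0.14886766 -0.00411666]
shift cm (tool now) [0. 0. 0.] rotvec deg [-0.    0.01  0.03]
```

View pics/p9_wrist.png

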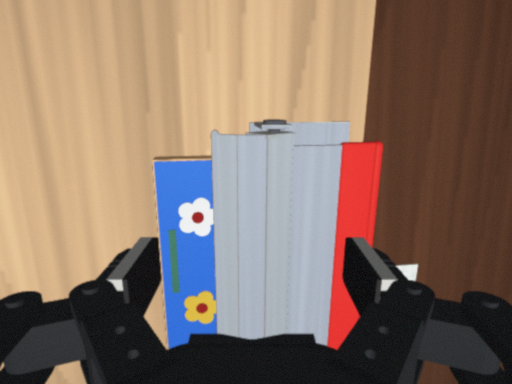

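The plaque's front is now under the flap, and its rear edge is square along x≈157 px. I'll push the last 7 mm slowly.

Request:
jog_arm(rows=[{"ax":0,"ay":0,"az":0,"x":0.2,"y":0,"z":0.02,"gripper":-0.88},{"ax":0,"ay":0,"az":0,"x":0.2,"y":0,"z":0.02,"gripper":-0.88},{"ax":0,"ay":0,"az":0,"x":0.15,"y":0,"z":0.02,"gripper":-0.88},{"ax":0,"ay":0,"az":0,"x":0,"y":0,"z":0,"gripper":-0.88},{"ax":0,"ay":0,"az":0,"x":0,"y":0,"z":0,"gripper":-0.88}])

```text
time: 13.65
tcp_pos: [0.6406, -0.0358, 0.0196]
orientation: [0.997, -0.038, 0.074, 0.003]
force: [-3.0, -0.0, 4.0]
finger_gap: 0.0801
```

Request:
jog_arm(rows=[{"ax":0,"ay":0,"az":0,"x":0.1,"y":0,"z":0.01,"gripper":-0.88},{"ax":0,"ay":0,"az":0,"x":0,"y":0,"z":0,"gripper":-0.88}])

```text
time: 13.85
tcp_pos: [0.6414, -0.0358, 0.0195]
orientation: [0.997, -0.038, 0.073, 0.003]
force: [-3.9, 0.9, 5.3]
finger_gap: 0.0808
```

```bash
python3 look.py p10 wrist; python3 - <<'E'
from h import *
from bench import *
s=state();print(tips(s,-.003),s["ft_torque"]);go(s["tcp_pos"],Rt(0,8.5),s)
E
```

```text
t 13.85 clip-frame TCP mm [18.9  0.4  7.5] F [-3.9  0.9  5.3] gap mm 80.8
wrist [181. 262.] centre [-10.9  -2.5] [[-19.061467432060212, 26.48312839505157], [-3.615991715177362, 27.054913973053253], [-1.9190215855886592, -31.960328436020202], [-19.158540302541184, -31.619133091179954]]
[array([-21.1,   0.4,   4.6]), array([58.1,  0.5, 16.3])] [ 0.0358634   0.47054182 -0.00908912]
shift cm (tool now) [0. 0. 0.] rotvec deg [-0.01  0.06  0.02]
```

Request:
jog_arm(rows=[{"ax":0,"ay":0,"az":0,"x":0.15,"y":0,"z":0.01,"gripper":-0.88},{"ax":0,"ay":0,"az":0,"x":0,"y":0,"z":0,"gripper":-0.88}])

```text
time: 14.1
tcp_pos: [0.6416, -0.0358, 0.0193]
orientation: [0.997, -0.038, 0.072, 0.003]
force: [-7.0, -0.7, 7.0]
finger_gap: 0.0802
```

Request:
jog_arm(rows=[{"ax":0,"ay":0,"az":0,"x":0.15,"y":0,"z":0.01,"gripper":-0.88},{"ax":0,"ay":0,"az":0,"x":0,"y":0,"z":0,"gripper":-0.88}])

```text
time: 14.3
tcp_pos: [0.6417, -0.0358, 0.019]
orientation: [0.997, -0.038, 0.07, 0.003]
force: [-9.2, 0.0, 8.4]
finger_gap: 0.0802
```

```bash
python3 look.py p11 wrist; python3 - <<'E'
from h import *
from bench import *
s=state();print(tips(s,-.003),s["ft_torque"]);go(s["tcp_pos"],Rt(0,8.5),s)
E
```

```text
t 14.3 clip-frame TCP mm [19.2  0.5  7. ] F [-9.2  0.   8.4] gap mm 80.2
wrist [180. 262.] centre [-11.   -2.1] [[-19.056232065917218, 26.581747105970635], [-3.7407796704832044, 27.200589001328012], [-2.0407317727564918, -31.1575681261204], [-19.119727112012175, -30.938130011338806]]
[array([-21. ,   0.4,   4.3]), array([58.6,  0.5, 15.6])] [ 0.05141282  1.42884214 -0.00780161]
shift cm (tool now) [0. 0. 0.] rotvec deg [-0.02  0.45  0.04]
```

The plaque is home: force in x has risen to 9 N with no travel, and its rear edge is square (-19.06 and -19.12 mm). I'll ease back to unload, then raise slowly so the clip closes.

Request:
jog_arm(rows=[{"ax":0,"ay":0,"az":0,"x":-0.3,"y":0,"z":-0.04,"gripper":-0.88},{"ax":0,"ay":0,"az":0,"x":-0.3,"y":0,"z":-0.05,"gripper":-0.88},{"ax":0,"ay":0,"az":0,"x":-0.1,"y":0,"z":-0.02,"gripper":-0.88},{"ax":0,"ay":0,"az":0,"x":0,"y":0,"z":0,"gripper":-0.88}])

```text
time: 14.75
tcp_pos: [0.6401, -0.0359, 0.0215]
orientation: [0.996, -0.038, 0.077, 0.003]
force: [2.0, -0.3, 4.7]
finger_gap: 0.0804
```

```bash
python3 look.py p12 wrist; python3 - <<'E'
from h import *
from bench import *
s=state();print(tips(s,-.003),s["ft_torque"]);go(s["tcp_pos"],Rt(0,8.5),s)
E
```

```text
t 14.75 clip-frame TCP mm [17.6  0.2  9.5] F [ 2.  -0.3  4.7] gap mm 80.4
wrist [184. 259.] centre [-11.   -2.4] [[-19.204687186801223, 26.902527132708315], [-3.6436850677880632, 27.429764948153558], [-1.9002482337625743, -32.18385998913695], [-19.268391930672237, -31.73775833928391]]
[array([-22.7,   0.1,   6.3]), array([56.8,  0.2, 18.5])] [-0.00788874 -0.55560428  0.04054186]
shift cm (tool now) [0. 0. 0.] rotvec deg [ 0.02 -0.27  0.02]
```

Request:
jog_arm(rows=[{"ax":0,"ay":0,"az":0,"x":-0.05,"y":0,"z":-0.2,"gripper":-0.88},{"ax":0,"ay":0,"az":0,"x":-0.05,"y":0,"z":-0.2,"gripper":-0.88},{"ax":0,"ay":0,"az":0,"x":-0.05,"y":0,"z":-0.2,"gripper":-0.88},{"ax":0,"ay":0,"az":0,"x":-0.05,"y":0,"z":-0.2,"gripper":-0.88},{"ax":0,"ay":0,"az":0,"x":0,"y":0,"z":-0.2,"gripper":-0.88}])

```text
time: 15.3
tcp_pos: [0.6337, -0.0353, 0.0295]
orientation: [0.997, -0.038, 0.073, 0.003]
force: [0.2, -0.8, 2.7]
finger_gap: 0.0806
```

Request:
jog_arm(rows=[{"ax":0,"ay":0,"az":0,"x":0,"y":0,"z":-0.3,"gripper":-0.88},{"ax":0,"ay":0,"az":0,"x":0,"y":0,"z":-0.4,"gripper":-0.88},{"ax":0,"ay":0,"az":0,"x":0,"y":0,"z":-0.5,"gripper":-0.88},{"ax":0,"ay":0,"az":0,"x":0,"y":0,"z":0,"gripper":-0.88},{"ax":0,"ay":0,"az":0,"x":0,"y":0,"z":0,"gripper":-0.88}])

```text
time: 15.8
tcp_pos: [0.6322, -0.0351, 0.0414]
orientation: [0.997, -0.038, 0.074, 0.003]
force: [0.1, -0.3, 0.3]
finger_gap: 0.0801
```

```bash
python3 look.py p13 wrist; python3 - <<'E'
from h import *
from bench import *
s=state();print(tips(s,-.003),s["ft_torque"])
E
```

```text
t 15.8 clip-frame TCP mm [ 9.7  0.4 29.4] F [ 0.1 -0.3  0.3] gap mm 80.1
wrist [201. 239.] centre [-11.2  -2.2] [[-19.151614311595456, 30.494378670788645], [-2.6582961422304083, 30.455733137879253], [-2.420050733791756, -35.47447434888223], [-20.71446036375878, -34.34389911532538]]
[array([-30.3,   0.4,  26.4]), array([48.9,  0.4, 38.2])] [ 0.0004608   0.11196523 -0.01923323]
```

Released: the force is zero and the plaque has kept its place. I'll move the hand up and away, then check.

Request:
jog_arm(rows=[{"ax":0,"ay":0,"az":0,"x":0,"y":0,"z":-3,"gripper":-0.88},{"ax":0,"ay":0,"az":0,"x":0,"y":0,"z":-4,"gripper":-0.88},{"ax":0,"ay":0,"az":0,"x":-2,"y":0,"z":-4,"gripper":-0.88},{"ax":0,"ay":0,"az":0,"x":-3,"y":0,"z":-3,"gripper":-0.88},{"ax":0,"ay":0,"az":0,"x":0,"y":0,"z":0,"gripper":-0.88}])

```text
time: 16.35
tcp_pos: [0.5622, -0.0298, 0.1767]
orientation: [0.996, -0.038, 0.077, 0.003]
force: [-0.6, 0.1, 0.1]
finger_gap: 0.0804
```

Request:
jog_arm(rows=[{"ax":0,"ay":0,"az":0,"x":0,"y":0,"z":0,"gripper":-0.88},{"ax":0,"ay":0,"az":0,"x":0,"y":0,"z":0,"gripper":-0.88},{"ax":0,"ay":0,"az":0,"x":0,"y":0,"z":0,"gripper":-0.88}])

```text
time: 16.65
tcp_pos: [0.5624, -0.0299, 0.1709]
orientation: [0.997, -0.038, 0.073, 0.003]
force: [-0.6, 0.2, 0.0]
finger_gap: 0.0803
```

```bash
python3 look.py p14 wrist scene top
```

```text
t 16.65 clip-frame TCP mm [-60.3   0.3 158.9] F [-0.6  0.2  0. ] gap mm 80.3
wrist [280. 175.] centre [-10.8  -1. ] [[-19.567585375062176, -44.20413012039202], [-19.030083319296626, 43.230071115783474], [-2.6818199897084023, 42.67798543621897], [-1.8922288432860033, -45.60586213149858]]
```

View pics/p14_wrist.png

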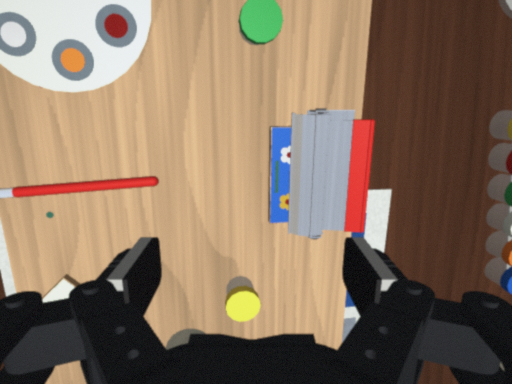

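The plaque is clamped under the flap (visible part at x=270–290 px). Its rear edge is square within 0.4°, it is centred at y ≈ -1 mm, and the other things in this view look unmoved. I'll hand in.

```bash
python3 -c "
from bench import *
print(close_job())"
```

```text
the job is handed in; nothing more can be done
None
```

The blue plaque is clamped in the spring clip, up against its stops, and the job is handed in at about 17 s of the 51 s allowed.

- **Moves:** I first pushed the plaque square and central with both fingertips, to just in front of the lip. Then, with the hand tilted about 9°, one fingertip pressed the tail down and held the flap open. The other pushed the plaque under the flap until it stopped. I eased back, let the clip close, and raised the hand clear.
- **Against the stops:** at the end of the push the force along x rose from 4 to 9 N with no further travel. The rear edge was square, with its two ends within 0.1 mm of each other.
- **After release:** the wrist picture shows the rear edge square to about 0.4° and the plaque about 1 mm off the clip's middle. The tool force is near zero, and nothing else in that view looks moved.
- **What disagreed:**
  - The lip measured 1.7 mm farther along x than my board estimate, within what the calibration allows, so I judged the end position by contact force.
  - Early in the push the pushing fingertip pressed on the board, with about 15 N total upward force on the tool. I raised the hand slightly and went on.
  - The closing top-camera check did not find the plaque, and I did not measure it in the last scene picture, so the final position rests on the wrist camera alone.

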